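# Square up the foot bracket on its base plate

### The arm

A 6-joint arm with a two-finger parallel gripper is mounted at the origin on the work surface. World frame = base frame: x ahead of the robot, y to its left, z up, the work surface at z = 0. Lengths are in mm, angles in rad, forces in N, time in s.
With the tool pointing down it reaches from about 400 to 925 mm from the base axis. Payload 12.5 kg.
Tool frame: the origin (TCP) lies at the very end of the fingers, on their centre line; the grasp point (between the pads) lies behind it (env.grip_depth is the z of the grasp point in the tool frame, in mm); z points along the fingers, y is the line along which they close (so a half turn about z gives the same grasp; the last joint's range is limited). The gripper opens to 95 mm and grips with 3 to 60 N. Pads are 20 mm wide; open, the fingers measure 119 mm over their backs; the gripper's body (75 mm by 180 mm) begins 59 mm behind the grasp point.
Start: joints at [-1.291, 0.491, 1.559, -0, 1.092, -0.106], TCP at [235.212, -579.07, 214.661] pointing down, gripper open.
Joint ranges: [-3.1, 3.1], [-0.84, 2.19], [0.05, 2.79], [-1.13, 4.28], [0.06, 2.93], [-2.69, 2.69]. Speed limits (rad/s): [2.22, 2.22, 2.79, 3.14, 3.14, 3.14].

### API

Orientations are given as [roll, pitch, yaw] about the fixed x, y, z axes, in that order (R = Rz(yaw) Ry(pitch) Rx(roll)).
In Python, from cell import env, optics gives the robot as it stands.
- The arm moves only by the tool step_arm, never from a script. Its argument "moves" is a list of rows, each an object of numbers: "tx", "ty", "tz": the shift along the tool's x, y, z in mm; "roll": the turn about the tool's z in rad. In form: [{"tx": .., "ty": .., "tz": .., "roll": ..}, ...]. A call has 1 to 12 rows; each row is the pose to reach, as a shift and turn from the pose commanded when the call began, along the tool's axes at that moment; what a row does not reach only later rows make up. A row lasts 1/12 s, in which the tool goes at most 41.7 mm and 7.16 degrees, less where a joint would pass 70% of its speed; a pose out of reach is approached as far as the arm can. A call with a gripper value outside its range is refused whole. "grip" is the finger opening in mm, from 0 to 95.1, set as the call begins (left out, the last holds). The fingers move at their own pace and stop on an object; the grip force is fixed at half the most. Time passes only in rows, so rows that repeat a pose let the fingers close. It gives the time, the measured TCP pose, the force, the opening and the grip force at its end, in the units of the state.
- env.state(): the state, without advancing time (a new reading comes with each control period).
- optics.read_camera(name): name is "side" or "top" or "wrist"; returns a dict with "pixels" (400x640x3 uint8, blue, green, red), "mtx" (3x3 intrinsics, pixels), "view" (4x4, takes a point from world to camera coordinates). Camera axes: x right, y down, z forward; pixel columns grow to the right and rows downward; lengths in mm; the calibration is good to about 2 mm. A picture is of the moment at which its call begins. There is no depth.
- env.job_done(): hands the job in; it is judged then, once.
The state is a dict: "t": time; "joints": joint angles; "qvel": joint speeds; "tau": joint torques, N m; "eef_pos": TCP position; "tcp_rot": TCP orientation; "ft_force": force on the tool from outside, world axes, zero at the start; "moment": the same for the moment, N m; "opening": opening from 0.0 (shut) to 1.0 (fully open); "grip_force": force on a finger pad.
Only numpy, scipy, OpenCV 4.12 (cv2) and the standard library are available. Lean on these libraries where they do the work, as an engineer would, in place of code of your own. Each camera call takes 0.05 s, during which the arm holds its last target. There are 200 camera calls.

### The job

Square up the eye bracket on the clamped-down base plate: stand the bracket on its foot, wholly on the plate, with its tab pointing to the plate's far edge (away from the robot). Stand the try square on the bench with its stock flush against the plate's near edge (the long edge facing the robot) and its blade reaching over the plate, with either edge of the blade flush along a long side of the bracket's foot. Let go of both and leave the other things on the bench where they are.

Things in the scene. Friction and masses are not known exactly. Their poses are not given: they have to be found in the camera images.
- plate: bare aluminium base plate, fixed, 150 (x) x 200 (y) x 12 mm thick. Origin: centre of its underside; +x points to its far edge, away from the robot, z up. Two dark strap clamps, 28 mm high, cover the outer 22 mm of its left and right edges from x = +40 to +70 mm.
- plate_near_edge (a point): middle of the top of the plate's near long edge (at plate x = -75 mm, z = 12 mm), the edge for the stock
- bracket: dark steel eye bracket, 0.4 kg, starts standing: flat foot 80 (x) x 56 (y) x 14 mm high; on its middle an upright lug 44 mm (x) x 14 mm thick (y), rounded top at 64 mm height, brass bush: grip it across its thickness. A tab 26 mm wide, 15 mm long, 14 mm high sticks out of one short end of the foot, at +x. Origin: centre of the foot's underside (tab not counted), z up.
- bracket_tab (a point): end of the bracket's tab: 55 mm along the bracket's +x from its origin, 7 mm above the underside
- square: try square, 0.35 kg: black plastic stock 28 (x) x 100 (y) x 40 mm tall, standing on the bench, and a thin level steel blade out of its inner face towards +x, covering x = 14 to 144, y = 20 to 50, z = 14 to 19 mm (it passes 2 mm above the 12 mm plate). Origin: centre of the stock's underside, z up. Grip the stock across its 28 mm, above 20 mm height.
- square_face (a point): middle of the stock's inner face (the blade's side), 6 mm above the bench: square x = 14 mm, y = 0; this face goes flush to the plate's near edge
- blade_mid (a point): centre of the blade: square x = 79 mm, y = 35 mm, z = 16.5 mm; the blade's two straight edges lie 15 mm either side of it
- dispenser: red round bottle, 64 mm diameter, 170 mm tall, standing; origin under its centre; a bystander, to be left alone
- end_cap: stepped round aluminium cap, 68 mm diameter, 42 mm tall; origin under its centre; a bystander, to be left alone
- spanner: steel spanner, 170 mm long, lying flat; origin under its middle; a bystander, to be left alone
- driver: screwdriver, 190 mm long, lying flat; origin under its middle; a bystander, to be left alone
- sleeve: black rubber tube, 60 mm diameter, 55 mm tall, standing; origin under its centre; a bystander, to be left alone
- shell_tray: black open tray, 120 x 90 x 25 mm; origin under its centre; a bystander, to be left alone
There are look-alikes about, which are no part of the job. Leave any green or turquoise look-alike of the bracket alone.

How it is judged (in metres and radians):
At the end, for the whole second after the job is handed in: Bracket upright, wholly on the plate, tab to the far edge. Square level on the bench, blade over the plate; stock within 2.5 mm of the near edge and parallel (0.025 rad); a blade edge within 2.5 mm of a long side of the foot and parallel (0.03 rad). Both at rest (angle between each of bracket, square's own z axis and vertical below 0.04 rad and z of bracket in the frame of plate between 0.009 and 0.015 m and x of bracket in the frame of plate between -0.037 and 0.022 m and y of bracket in the frame of plate between -0.074 and 0.074 m and x of bracket_tab in the frame of plate above 0.01 m and height (world z) of square below 0.004 m and x of square_face in the frame of plate between -0.0775 and -0.073 m and angle between the x axis of square and the x axis of plate, either way round below 0.025 rad and x of blade_mid in the frame of plate above -0.03 m and y of blade_mid in the frame of plate between -0.1 and 0.1 m and angle between the x axis of bracket and the x axis of square, either way round below 0.03 rad and (y of blade_mid in the frame of bracket between 0.041 and 0.0455 m or y of blade_mid in the frame of bracket between -0.0455 and -0.041 m) and linear speed of each of bracket, square below 0.01 m/s); the robot touches nothing.
It fails at once if a bystander (bottle, cap, spanner, screwdriver, sleeve or tray) is moved by more than 30 mm (distance of any of dispenser, end_cap, spanner, driver, sleeve, shell_tray from where it was at the start of the episode above 0.03 m).
It also fails if it takes over 64 s, if anything falls off the work surface, if the arm or the gripper's body presses on something with over 40 N, if the wrist force passes 120 N, or if a joint passes its speed limit or range.

## Working session

There is one attempt and no reset: what is moved stays moved. The work goes in short steps, Python scripts to look and compute and a tool call to move; the robot and the scene stay as the last step left them, time stands still between calls to the robot, and variables do not carry over. Pictures are saved under pics/ and viewed, at most 10 in all, crops included, and the job is handed in when it is done.

Besides the shell and the picture viewer there is one more tool, called after ">>>" by a JSON object that holds its "name" and its "arguments". step_arm: Moves the arm, as the interface text tells. Its arguments: {"type":"object","properties":{"moves":{"type":"array"},"grip":{"type":"number"}},"required":["moves"]}

```bash
ls; mkdir -p pics
python3 - <<'E'
from cell import env, optics
import cv2, numpy as np
for n in ("top","side"):
    d=optics.read_camera(n); cv2.imwrite(f"pics/{n}0.png",d["pixels"]); np.savez(f"pics/{n}0.npz",**d)
    print(n,np.round(d["mtx"],1).tolist(),np.round(d["view"],3).tolist())
print(env.state(), env.grip_depth)
E
```

```text
pics
top [[483.1, 0.0, 314.6], [0.0, 483.1, 199.1], [0.0, 0.0, 1.0]] [[-0.002, -1.0, -0.003, 9.665], [-0.977, 0.002, -0.212, 536.869], [0.212, 0.003, -0.977, 1327.406], [0.0, 0.0, 0.0, 1.0]]
side [[410.3, 0.0, 319.9], [0.0, 410.3, 191.7], [0.0, 0.0, 1.0]] [[0.991, -0.133, -0.0, -507.864], [-0.093, -0.694, -0.714, 87.418], [0.095, 0.708, -0.7, 1317.951], [0.0, 0.0, 0.0, 1.0]]
{'t': 0.1, 'joints': array([-1.29060959e+00,  4.91481654e-01,  1.55940487e+00, -5.62041478e-06,
        1.09171749e+00, -1.05604968e-01]), 'qvel': array([ 0.0004579 , -0.00129049, -0.00191549,  0.00141328,  0.00082519,
       -0.00064218]), 'tau': array([ 4.74479413e-03, -6.13619256e+01, -2.58605450e+01,  6.94857887e-02,
        4.70364711e-02, -2.28638476e-05]), 'eef_pos': array([ 235.13646363, -578.835703  ,  214.12550586]), 'tcp_rot': array([-3.14058640e+00, -1.01648838e-04,  3.85794249e-01]), 'ft_force': array([-0.1084068 , -0.83537108, -0.66714139]), 'moment': array([-0.04453679, -0.04594571,  0.0077967 ]), 'grip_force': 0.0, 'opening': 0.9999372563264928} -18.8
```

View pics/top0.png

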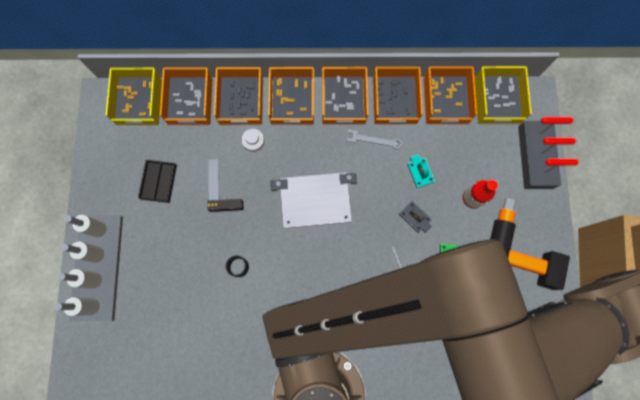

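View pics/side0.png

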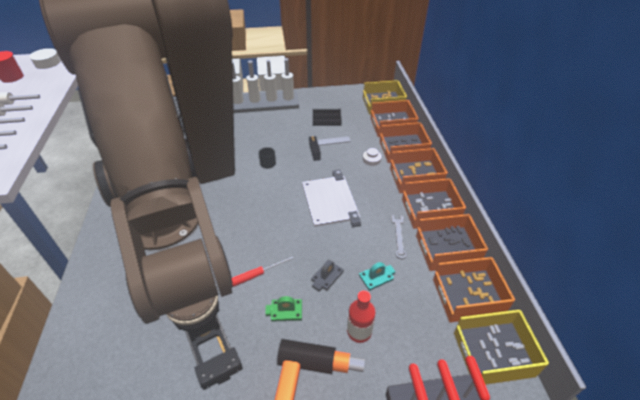

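Top view: the square's stock is at (225,205) with its blade up at (213,180). The plate is at (315,200), with clamps at (279,183) and (348,178). Bracket candidates are:
- Dark: top (415,216), side (326,275)
- Turquoise: top (421,170), side (377,275)
- Green: top (448,247), side (286,309)

The description says dark steel, so I choose the dark one and check it in a crop.

```bash
cat > h.py <<'E'
import numpy as np, cv2
from cell import env, optics
def load(n): return dict(np.load(n))
def ray(d,uv,z):
    uv=np.atleast_2d(uv).astype(float); K=d["mtx"];V=d["view"];R=V[:3,:3];c=-R.T@V[:3,3]
    r=np.c_[uv,np.ones(len(uv))]@np.linalg.inv(K).T@R
    return c+r*((z-c[2])/r[:,2])[:,None]
def proj(d,P):
    P=np.atleast_2d(P).astype(float);q=P@d["view"][:3,:3].T+d["view"][:3,3];q=q@d["mtx"].T;return q[:,:2]/q[:,2:]
E
python3 - <<'E'
from h import *
t=load("pics/top0.npz");s=load("pics/side0.npz")
a=cv2.resize(t["pixels"][195:240,390:440],(400,360),interpolation=cv2.INTER_CUBIC)
b=cv2.resize(s["pixels"][255:300,300:350],(400,360),interpolation=cv2.INTER_CUBIC)
cv2.imwrite("pics/br.png",np.hstack([a,b]))
for n,uv,z in [("br",(415,216),14),("plateL",(279,183),28),("plateR",(348,178),28)]: print(n,ray(t,uv,z).round(0))
g=cv2.cvtColor(t["pixels"],cv2.COLOR_BGR2HSV)
# plate: bright
m=((g[...,2]>165)&(g[...,1]<40)).astype(np.uint8); m[:165]=0;m[235:]=0;m[:,:265]=0;m[:,365:]=0
c=max(cv2.findContours(m,0,2)[0],key=cv2.contourArea); print("plate",cv2.minAreaRect(c)); print(ray(t,cv2.boxPoints(cv2.minAreaRect(c)),12).round(1))
m=(g[...,2]<70).astype(np.uint8)
for nm,(x0,x1,y0,y1) in dict(stock=(200,250,195,218),br=(390,440,195,240)).items():
    q=np.zeros_like(m);q[y0:y1,x0:x1]=m[y0:y1,x0:x1]
    c=max(cv2.findContours(q,0,2)[0],key=cv2.contourArea); r=cv2.minAreaRect(c);print(nm,r);print(ray(t,cv2.boxPoints(r),40 if nm=="stock" else 14).round(1))
print(g[160:200:6,205:222,2])
E
```

```text
br [[ 495. -286.   14.]]
plateL [[592. 114.  28.]]
plateR [[607. -90.  28.]]
plate ((315.03692626953125, 199.40574645996094), (50.247337341308594, 68.62608337402344), 84.80557250976562)
[[613.1 116.2  12. ]
 [631.8 -88.6  12. ]
 [479.7 -99.5  12. ]
 [461.8 100.8  12. ]]
stock ((225.55941772460938, 206.0940704345703), (9.054838180541992, 33.73176193237305), 84.2894058227539)
[[529.  316.8  40. ]
 [538.7 219.7  40. ]
 [512.1 216.3  40. ]
 [502.4 313.   40. ]]
br ((415.6902770996094, 215.35397338867188), (14.487102508544922, 5.6443257331848145), 41.18592834472656)
[[ 504.6 -267.    14. ]
 [ 517.3 -278.5   14. ]
 [ 488.7 -309.2   14. ]
 [ 476.1 -297.7   14. ]]
[[143 146 150 160 170 173 175 176 176 176 177 176 169 152 144 142 140]
 [145 145 150 161 173 179 182 181 182 181 181 179 173 155 144 140 138]
 [145 145 148 162 177 180 181 183 182 183 183 181 173 152 144 144 143]
 [143 144 151 162 176 183 184 181 183 184 183 182 172 148 138 140 141]
 [143 142 145 163 178 184 184 182 181 183 185 183 179 161 144 141 143]
 [144 143 145 161 178 184 184 182 181 185 186 184 178 160 146 141 142]
 [144 144 144 157 175 183 183 181 181 183 184 184 179 157 136 135 139]]
```

View pics/br.png

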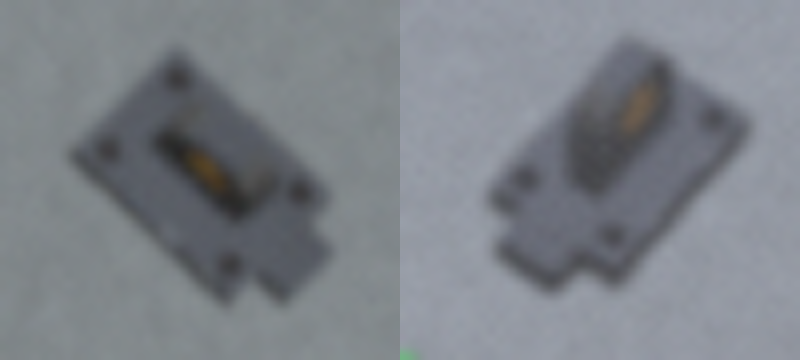

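The crop shows the plain dark-grey bracket with a brass bush. Its tab points lower right at (300,265) in the left half, which is world −x, −y, so its yaw is about −136°. It is at about (495,−286). This is the right one, so I move above it.

>>> {"name": "step_arm", "arguments": {"moves": [{"tx": 35, "ty": -17, "roll": -0.04}, {"tx": 70, "ty": -35, "roll": -0.1}, {"tx": 105, "ty": -52, "roll": -0.16}, {"tx": 140, "ty": -70, "roll": -0.2}, {"tx": 175, "ty": -87, "roll": -0.25}, {"tx": 210, "ty": -105, "roll": -0.3}, {"tx": 245, "ty": -122, "roll": -0.35}, {"tx": 280, "ty": -140, "roll": -0.385}, {"tx": 315, "ty": -157, "roll": -0.385}, {"tx": 351, "ty": -174, "roll": -0.385}, {"tx": 351, "ty": -174, "roll": -0.385}, {"tx": 351, "ty": -174, "roll": -0.385}]}}

```text
validation failed for argument at $.mo...
```

Run:
```python
from h import *
t=load("pics/top0.npz")
print("disp top",ray(t,(489,185),170).round(0))
d=optics.read_camera("wrist"); np.savez("pics/w1.npz",**d); cv2.imwrite("pics/w1.png",d["pixels"])
V=d["view"];R=V[:3,:3];print("cam",(-R.T@V[:3,3]).round(1),R[2].round(3),d["mtx"][0,0])
s=env.state();print(s["t"],s["eef_pos"].round(1),s["tcp_rot"].round(4)); print("proj br",proj(d,[[495,-286,14],[550,-420,0]]))
```

```text
disp top [[ 549. -453.  170.]]
cam [ 298.4 -554.   384.8] [-0.223 -0.089 -0.971] 298.3283048822203
0.15 [ 235.2 -578.9  214.2] [-3.1408e+00 -1.0000e-04  3.8580e-01]
proj br [[ 141.37360426 -174.30662473]
 [ 290.53650836 -162.03115344]]
```

View pics/w1.png

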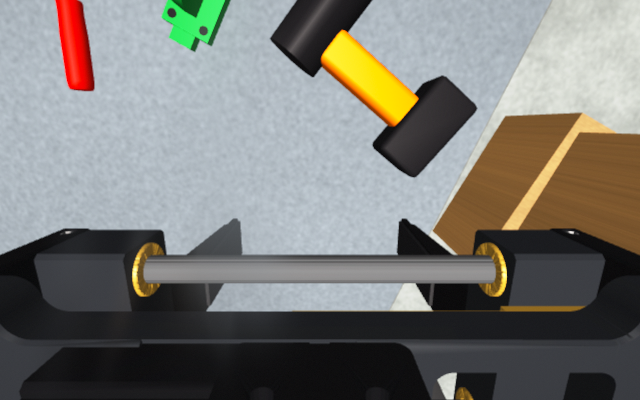

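The move was refused, probably because each row needs all four keys. The wrist view shows only the green look-alike at (195,15) and the hammer. Its camera looks ahead along tool x, so I stop 80 mm short of the bracket.

>>> {"name": "step_arm", "arguments": {"moves": [{"tx": 35, "ty": -18, "tz": 0, "roll": -0.05}, {"tx": 70, "ty": -36, "tz": 0, "roll": -0.1}, {"tx": 105, "ty": -54, "tz": 0, "roll": -0.15}, {"tx": 140, "ty": -72, "tz": 0, "roll": -0.2}, {"tx": 175, "ty": -90, "tz": 0, "roll": -0.25}, {"tx": 210, "ty": -108, "tz": 0, "roll": -0.3}, {"tx": 245, "ty": -126, "tz": 0, "roll": -0.35}, {"tx": 277, "ty": -143, "tz": 0, "roll": -0.385}, {"tx": 277, "ty": -143, "tz": 0, "roll": -0.385}, {"tx": 277, "ty": -143, "tz": 0, "roll": -0.385}, {"tx": 277, "ty": -143, "tz": 0, "roll": -0.385}]}}

```text
t: 1.07
eef_pos: [438.0, -342.4, 214.5]
tcp_rot: [-3.142, 0.0, 0.771]
ft_force: [0.1, 0.3, -0.1]
opening: 1.002
grip_force: 0.0
```

Run:
```python
from h import *
d=optics.read_camera("wrist"); np.savez("pics/w1.npz",**d); cv2.imwrite("pics/w2.png",d["pixels"])
print("proj br",proj(d,[[495,-286,14],[549,-453,0]]))
s=optics.read_camera("top");np.savez("pics/top1.npz",**s)
```

```text
proj br [[317.84099644 112.25777371]
 [438.56609621 174.32783838]]
```

View pics/w2.png

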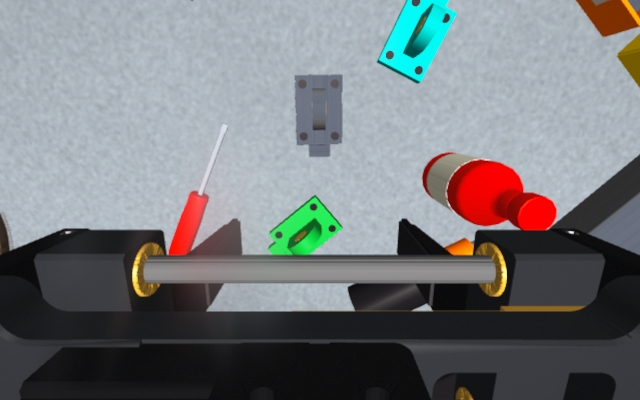

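The wrist view shows the dark bracket with its foot at x 295–342, y 74–145 and its tab at the bottom, (319,150). It is nearly aligned with the tool. The bottle at (440,180) is well clear. Now I measure the foot.

```bash
cat >> h.py <<'E'
def tool(s=None):
    s=s or env.state(); return s["eef_pos"],s["tcp_rot"][2]
def to_tool(p,yaw,p0,y0):
    "shift and roll to reach world p (TCP) with yaw from pose p0,y0, tool down"
    d=np.array(p)-p0;c,s=np.cos(y0),np.sin(y0)
    return np.round([c*d[0]+s*d[1], s*d[0]-c*d[1], -d[2], -(yaw-y0)],3)
def lines(c,d,z):
    w=ray(d,c.reshape(-1,2),z)[:,:2].astype(np.float32);return w
E
python3 - <<'E'
from h import *
d=load("pics/w1.npz");g=cv2.cvtColor(d["pixels"],cv2.COLOR_BGR2HSV)
m=((g[...,2]<140)).astype(np.uint8);q=np.zeros_like(m);q[60:165,280:360]=m[60:165,280:360]
print(g[110,285:355,2])
q=cv2.morphologyEx(q,cv2.MORPH_CLOSE,np.ones((5,5)))
print("full",cv2.minAreaRect(max(cv2.findContours(q,0,2)[0],key=cv2.contourArea)))
q[142:]=0
c=max(cv2.findContours(q,0,2)[0],key=cv2.contourArea);x0,y0,w,h=cv2.boundingRect(c);print(x0,y0,w,h)
W=lambda u:ray(d,u,14)[:,:2]
def side(lo,hi,right):
    u=[]
    for r in range(lo,hi):
        xs=np.where(q[r])[0]; u.append(((xs.max()+.5) if right else xs.min()-.5,r))
    P=W(np.array(u));l=cv2.fitLine(P.astype(np.float32),cv2.DIST_HUBER,0,.01,.01).ravel();return P,l
for right in (0,1):
    P,l=side(80,140,right);a=np.arctan2(l[1],l[0]);a=(a+np.pi/2)%np.pi-np.pi/2;nrm=np.array([-np.sin(a),np.cos(a)])
    print("side",right,a.round(4),"offset",(nrm@l[2:]).round(2),P[0].round(1),P[-1].round(1))
cols=[(x,np.where(q[:,x])[0].min()-.5) for x in range(300,338)];P=W(np.array(cols));print("top edge",P[[0,-1]].round(1))
full=(m[60:165,280:360]);print("tab end row",np.where(m[60:165,314:324].any(1))[0].max()+60, W([[319,np.where(m[60:165,314:324].any(1))[0].max()+60.5]]))
E
```

```text
[195 197 199 198 195 191 186 182 182 185 169 134 132 133 132 132 131 132
 131 131 132 131 132 133 132 132 131 130 127 127 129 126 128 126 128 127
 126 128 128 127 126 134 127 130 130 128 127 127 129 130 128 129 131 131
 130 127 133 163 187 188 190 192 194 193 194 195 194 193 193 191]
full ((318.0, 115.0), (80.0, 46.0), 90.0)
295 75 47 67
side 0 0.7776 offset -524.7 [ 502.9 -242. ] [ 454.2 -289.2]
side 1 0.7883 offset -581.01 [ 540.3 -280.6] [ 491.7 -327.8]
top edge [[ 510.1 -242.4]
 [ 540.9 -272.6]]
tab end row 155 [[ 458.93948982 -322.913794  ]]
```

>>> {"name": "step_arm", "arguments": {"moves": [{"tx": 28, "ty": 0, "tz": 20, "roll": -0.012}, {"tx": 56, "ty": 0, "tz": 45, "roll": -0.012}, {"tx": 82.6, "ty": 0.2, "tz": 70, "roll": -0.012}, {"tx": 82.6, "ty": 0.2, "tz": 100, "roll": -0.012}, {"tx": 82.6, "ty": 0.2, "tz": 130, "roll": -0.012}, {"tx": 82.6, "ty": 0.2, "tz": 155, "roll": -0.012}, {"tx": 82.6, "ty": 0.2, "tz": 175, "roll": -0.012}, {"tx": 82.6, "ty": 0.2, "tz": 188, "roll": -0.012}, {"tx": 82.6, "ty": 0.2, "tz": 188, "roll": -0.012}, {"tx": 82.6, "ty": 0.2, "tz": 188, "roll": -0.012}], "grip": 50}}

```text
t: 2.0
eef_pos: [496.8, -285.8, 26.3]
tcp_rot: [-3.141, 0.0, 0.781]
ft_force: [-0.3, -0.4, 0.7]
opening: 0.527
grip_force: 0.0
```

>>> {"name": "step_arm", "arguments": {"moves": [{"tx": 0, "ty": 0, "tz": 0, "roll": 0}, {"tx": 0, "ty": 0, "tz": 0, "roll": 0}, {"tx": 0, "ty": 0, "tz": 0, "roll": 0}, {"tx": 0, "ty": 0, "tz": 0, "roll": 0}, {"tx": 0, "ty": 0, "tz": 0, "roll": 0}, {"tx": 0, "ty": 0, "tz": 0, "roll": 0}, {"tx": 0, "ty": 0, "tz": 0, "roll": 0}, {"tx": 0, "ty": 0, "tz": 0, "roll": 0}], "grip": 5}}

```text
t: 2.67
eef_pos: [497.4, -284.9, 26.9]
tcp_rot: [3.142, 0.0, 0.783]
ft_force: [-0.5, 1.5, 4.8]
opening: 0.145
grip_force: 30.0
```

>>> {"name": "step_arm", "arguments": {"moves": [{"tx": 0, "ty": 0, "tz": -25, "roll": 0}, {"tx": 0, "ty": 0, "tz": -60, "roll": 0}, {"tx": 0, "ty": 0, "tz": -100, "roll": -0.08}, {"tx": 20, "ty": -10, "tz": -130, "roll": -0.19}, {"tx": 52, "ty": -25, "tz": -145, "roll": -0.3}, {"tx": 85, "ty": -42, "tz": -153, "roll": -0.42}, {"tx": 118, "ty": -58, "tz": -153, "roll": -0.54}, {"tx": 151, "ty": -74, "tz": -153, "roll": -0.66}, {"tx": 184, "ty": -90, "tz": -153, "roll": -0.78}, {"tx": 217, "ty": -106, "tz": -153, "roll": -0.9}, {"tx": 250, "ty": -122, "tz": -153, "roll": -1.02}, {"tx": 282, "ty": -138, "tz": -153, "roll": -1.14}]}}

```text
t: 3.67
eef_pos: [600.1, 13.7, 179.1]
tcp_rot: [-3.141, -0.0, 1.929]
ft_force: [0.4, -1.3, -4.0]
opening: 0.148
grip_force: 30.0
```

>>> {"name": "step_arm", "arguments": {"moves": [{"tx": 0, "ty": 0, "tz": 0, "roll": -0.12}, {"tx": 0, "ty": 0, "tz": 0, "roll": -0.24}, {"tx": 0, "ty": 0, "tz": 0, "roll": -0.36}, {"tx": 0, "ty": 0, "tz": 0, "roll": -0.48}, {"tx": 0, "ty": 0, "tz": 0, "roll": -0.6}, {"tx": 0, "ty": 0, "tz": 0, "roll": -0.72}, {"tx": 0, "ty": 0, "tz": 0, "roll": -0.84}, {"tx": 0, "ty": 0, "tz": 0, "roll": -0.96}, {"tx": 0, "ty": 0, "tz": 0, "roll": -1.08}, {"tx": 0, "ty": 0, "tz": 0, "roll": -1.2}, {"tx": 0, "ty": 0, "tz": 0, "roll": -1.308}, {"tx": 0, "ty": 0, "tz": 0, "roll": -1.308}]}}

```text
t: 4.67
eef_pos: [599.7, 11.8, 179.0]
tcp_rot: [3.142, -0.001, -3.047]
ft_force: [-0.9, -0.1, -4.1]
opening: 0.143
grip_force: 30.0
```

Run:
```python
from h import *
d=optics.read_camera("wrist"); np.savez("pics/w3.npz",**d); cv2.imwrite("pics/w3.png",d["pixels"])
t=optics.read_camera("top"); np.savez("pics/top2.npz",**t)
print(tool(),env.state()["opening"])
```

```text
(array([599.81321666,  11.81525646, 179.16149585]), np.float64(-3.0560908086271765)) 0.14539274268490449
```

View pics/w3.png

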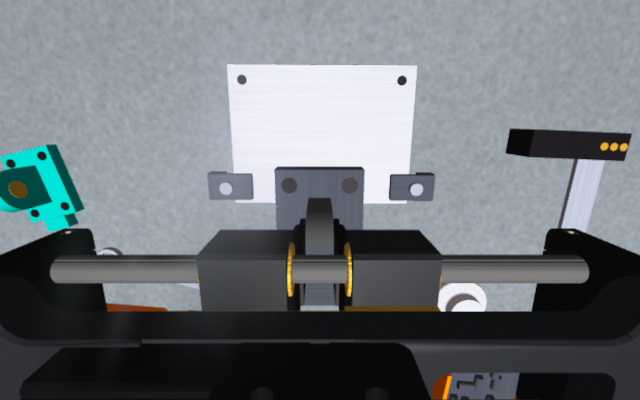

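The wrist view shows the held bracket at (320,195) and the plate's near edge along row 65, x 228–417. The clamps are at (230,186) and (412,186), and the square's stock is at (568,144). I fit the plate edges on z = 12.

```bash
cat > plate.py <<'E'
from h import *
d=load("pics/w3.npz");g=cv2.cvtColor(d["pixels"],cv2.COLOR_BGR2GRAY).astype(float)
def edge(pts,axis):
    "subpixel max-gradient near each start pixel along axis (0 row,1 col)"
    o=[]
    for x,y in pts:
        r=np.arange(-6,7)
        v=np.array([g[y+k,x] if axis==0 else g[y,x+k] for k in r]);gr=np.abs(np.diff(v));gr[gr<.4*gr.max()]=0
        k=(gr*(r[:-1]+.5)).sum()/gr.sum(); o.append((x,y+k) if axis==0 else (x+k,y))
    P=ray(d,np.array(o),Z)[:,:2].astype(np.float32);l=cv2.fitLine(P,cv2.DIST_HUBER,0,.01,.01).ravel()
    a=np.arctan2(l[1],l[0]);return P,a,l[2:]
Z=12
P,a,c0=edge([(x,65) for x in range(235,412,4)],0);a=(a%np.pi)-np.pi/2;print("near edge yaw",a.round(4),P[[0,-1]].round(1))
u=np.array([np.cos(a),np.sin(a)]);v=np.array([-u[1],u[0]]);xo=u@c0+75
ys=[]
for s in ([(int(228+(y-65)*5/135.),y) for y in range(75,165,4)],[(int(416-(y-65)*7/135.),y) for y in range(75,165,4)]):
    P,b,c=edge(s,1);ys.append(v@c);print("side",((b+np.pi/2)%np.pi-np.pi/2).round(4),(v@c).round(1))
print("width",abs(ys[0]-ys[1]));cen=u*xo+v*np.mean(ys);print("plate centre",cen.round(2),"yaw",a)
Z=166.3
P,b,c=edge([(x,168) for x in range(285,356,4)],0);print("bracket end yaw",(b%np.pi-np.pi/2).round(4),c.round(1))
for y in (0,1):
    P,b,c=edge([((277,364)[y],r) for r in range(175,215,4)],1);print((b%np.pi).round(4),c.round(1))
E
python3 plate.py
```

```text
near edge yaw 0.0881 [[481.8 -88.3]
 [465.5  96. ]]
side 0.0894 -139.5
side 0.0885 61.0
width 200.54231
plate centre [548.41   9.04] yaw 0.08811188
bracket end yaw 0.093 [560.2   2.8]
0.0966 [579.4 -18.4]
0.0992 [574.2  37.1]
```

>>> {"name": "step_arm", "arguments": {"moves": [{"tx": 23, "ty": 0.8, "tz": 0, "roll": 0.006}, {"tx": 46.8, "ty": 1.6, "tz": 15, "roll": 0.006}, {"tx": 46.8, "ty": 1.6, "tz": 45, "roll": 0.006}, {"tx": 46.8, "ty": 1.6, "tz": 80, "roll": 0.006}, {"tx": 46.8, "ty": 1.6, "tz": 110, "roll": 0.006}, {"tx": 46.8, "ty": 1.6, "tz": 128, "roll": 0.006}, {"tx": 46.8, "ty": 1.6, "tz": 134, "roll": 0.006}, {"tx": 46.8, "ty": 1.6, "tz": 137, "roll": 0.006}, {"tx": 46.8, "ty": 1.6, "tz": 138, "roll": 0.006}, {"tx": 46.8, "ty": 1.6, "tz": 139, "roll": 0.006}, {"tx": 46.8, "ty": 1.6, "tz": 139.5, "roll": 0.006}, {"tx": 46.8, "ty": 1.6, "tz": 139.5, "roll": 0.006}]}}

```text
t: 5.77
eef_pos: [553.7, 9.2, 41.0]
tcp_rot: [-3.141, 0.002, -3.059]
ft_force: [1.2, -0.3, -3.5]
opening: 0.152
grip_force: 30.0
```

>>> {"name": "step_arm", "arguments": {"moves": [{"tx": 0, "ty": 0, "tz": 0.6, "roll": 0}, {"tx": 0, "ty": 0, "tz": 1.2, "roll": 0}, {"tx": 0, "ty": 0, "tz": 1.6, "roll": 0}, {"tx": 0, "ty": 0, "tz": 1.6, "roll": 0}]}}

```text
t: 6.1
eef_pos: [553.4, 9.2, 38.9]
tcp_rot: [-3.141, 0.0, -3.058]
ft_force: [-1.1, -0.6, 2.0]
opening: 0.147
grip_force: 30.0
```

>>> {"name": "step_arm", "arguments": {"moves": [{"tx": 0, "ty": 0, "tz": 0, "roll": 0}, {"tx": 0, "ty": 0, "tz": 0, "roll": 0}, {"tx": 0, "ty": 0, "tz": 0, "roll": 0}, {"tx": 0, "ty": 0, "tz": 0, "roll": 0}, {"tx": 0, "ty": 0, "tz": -20, "roll": 0}, {"tx": 0, "ty": 0, "tz": -55, "roll": 0}, {"tx": 0, "ty": 0, "tz": -90, "roll": 0.1}, {"tx": 0, "ty": 20, "tz": -120, "roll": 0.22}, {"tx": 0, "ty": 55, "tz": -140, "roll": 0.34}, {"tx": 5, "ty": 95, "tz": -140, "roll": 0.46}, {"tx": 8, "ty": 136, "tz": -140, "roll": 0.58}, {"tx": 10.6, "ty": 177, "tz": -140, "roll": 0.7}], "grip": 45}}

```text
t: 7.1
eef_pos: [528.9, 178.2, 179.1]
tcp_rot: [3.141, 0.001, 2.536]
ft_force: [1.3, 0.0, -0.1]
opening: 0.476
grip_force: 0.0
```

>>> {"name": "step_arm", "arguments": {"moves": [{"tx": 0, "ty": 0, "tz": 0, "roll": 0.12}, {"tx": 0, "ty": 0, "tz": 0, "roll": 0.24}, {"tx": 0, "ty": 0, "tz": 0, "roll": 0.36}, {"tx": 0, "ty": 0, "tz": 0, "roll": 0.48}, {"tx": 0, "ty": 0, "tz": 0, "roll": 0.6}, {"tx": 0, "ty": 0, "tz": 0, "roll": 0.72}, {"tx": 0, "ty": 0, "tz": 0, "roll": 0.8}, {"tx": 0, "ty": 0, "tz": 0, "roll": 0.855}, {"tx": 0, "ty": 0, "tz": 0, "roll": 0.855}, {"tx": 0, "ty": 0, "tz": 0, "roll": 0.855}]}}

```text
t: 7.93
eef_pos: [529.3, 176.7, 178.5]
tcp_rot: [-3.142, 0.0, 1.689]
ft_force: [-0.3, -0.1, -0.6]
opening: 0.473
grip_force: 0.0
```

Run:
```python
from h import *
d=optics.read_camera("wrist"); np.savez("pics/w4.npz",**d); cv2.imwrite("pics/w4.png",d["pixels"])
print(tool())
```

```text
(array([529.33364274, 176.68300374, 178.48422884]), np.float64(1.689558853425066))
```

View pics/w4.png

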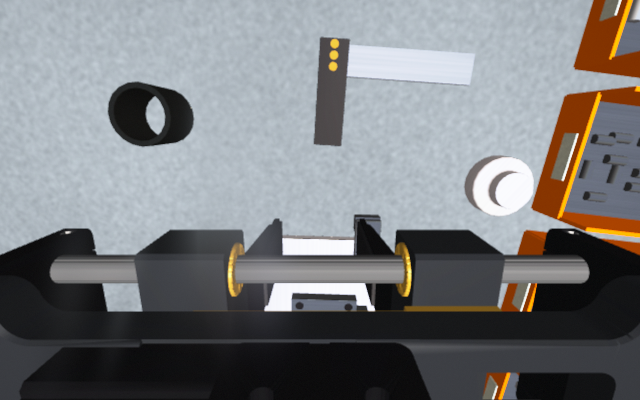

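The stock's top face has corners (320,38), (349,39), (341,146) and (314,144), with the blade to the right ending at (473,70). The sleeve at (150,115) and the cap at (500,185) are clear.

Run:
```python
from h import *
d=load("pics/w4.npz");g=cv2.cvtColor(d["pixels"],cv2.COLOR_BGR2HSV)
q=np.zeros((400,640),np.uint8);s=np.s_[30:155,305:360];q[s]=((g[...,2]<120)|((g[...,1]>120)))[s]
q=cv2.morphologyEx(q,cv2.MORPH_CLOSE,np.ones((5,5)))
c=max(cv2.findContours(q,0,1)[0],key=cv2.contourArea).reshape(-1,2)
w=ray(d,c,40)[:,:2].astype(np.float32);r=cv2.minAreaRect(w);b=cv2.boxPoints(r);print("stock",r,b.round(1).tolist())
q[:]=0;s=np.s_[35:95,356:485];q[s]=((g[...,2]>205)&(g[...,1]<40))[s];q=cv2.morphologyEx(q,cv2.MORPH_OPEN,np.ones((5,5)))
c=max(cv2.findContours(q,0,1)[0],key=cv2.contourArea).reshape(-1,2);w=ray(d,c,19)[:,:2].astype(np.float32);r=cv2.minAreaRect(w);print("blade",r,cv2.boxPoints(r).round(1).tolist())
```

```text
stock ((530.2968139648438, 272.66357421875), (27.483484268188477, 99.57831573486328), 2.978914260864258) [[514.0, 321.70001220703125], [519.2000122070312, 222.1999969482422], [546.5999755859375, 223.6999969482422], [541.4000244140625, 323.1000061035156]]
blade ((612.3399658203125, 312.5368957519531), (122.51229095458984, 30.429031372070312), 2.963716506958008) [[550.4000244140625, 324.6000061035156], [552.0, 294.20001220703125], [674.2999877929688, 300.5], [672.7000122070312, 330.8999938964844]]
```

>>> {"name": "step_arm", "arguments": {"moves": [{"tx": 30, "ty": 4, "tz": 10, "roll": 0.03}, {"tx": 65, "ty": 8, "tz": 25, "roll": 0.066}, {"tx": 100.2, "ty": 12.6, "tz": 45, "roll": 0.066}, {"tx": 100.2, "ty": 12.6, "tz": 75, "roll": 0.066}, {"tx": 100.2, "ty": 12.6, "tz": 105, "roll": 0.066}, {"tx": 100.2, "ty": 12.6, "tz": 130, "roll": 0.066}, {"tx": 100.2, "ty": 12.6, "tz": 147, "roll": 0.066}, {"tx": 100.2, "ty": 12.6, "tz": 156, "roll": 0.066}, {"tx": 100.2, "ty": 12.6, "tz": 156, "roll": 0.066}, {"tx": 100.2, "ty": 12.6, "tz": 156, "roll": 0.066}]}}

```text
t: 8.82
eef_pos: [530.4, 277.7, 22.8]
tcp_rot: [3.142, 0.0, 1.622]
ft_force: [0.0, 0.4, 0.8]
opening: 0.474
grip_force: 0.0
```

>>> {"name": "step_arm", "arguments": {"moves": [{"tx": 0, "ty": 0, "tz": 0, "roll": 0}, {"tx": 0, "ty": 0, "tz": 0, "roll": 0}, {"tx": 0, "ty": 0, "tz": 0, "roll": 0}, {"tx": 0, "ty": 0, "tz": 0, "roll": 0}, {"tx": 0, "ty": 0, "tz": 0, "roll": 0}, {"tx": 0, "ty": 0, "tz": 0, "roll": 0}], "grip": 15}}

```text
t: 9.32
eef_pos: [530.4, 277.8, 23.4]
tcp_rot: [3.141, -0.0, 1.622]
ft_force: [-1.7, -1.1, 7.1]
opening: 0.294
grip_force: 29.9
```

>>> {"name": "step_arm", "arguments": {"moves": [{"tx": 0, "ty": 0, "tz": -15, "roll": 0}, {"tx": 0, "ty": 0, "tz": -40, "roll": 0}, {"tx": -10, "ty": -4, "tz": -65, "roll": 0}, {"tx": -40, "ty": -14, "tz": -75, "roll": -0.037}, {"tx": -75, "ty": -26, "tz": -75, "roll": -0.037}, {"tx": -110, "ty": -39, "tz": -75, "roll": -0.037}, {"tx": -145, "ty": -51, "tz": -75, "roll": -0.037}, {"tx": -180, "ty": -63, "tz": -75, "roll": -0.037}, {"tx": -215, "ty": -75, "tz": -75, "roll": -0.037}, {"tx": -240, "ty": -84, "tz": -75, "roll": -0.037}, {"tx": -255, "ty": -89.4, "tz": -75, "roll": -0.037}, {"tx": -255, "ty": -89.4, "tz": -75, "roll": -0.037}]}}

```text
t: 10.32
eef_pos: [452.9, 16.2, 97.7]
tcp_rot: [-3.141, 0.0, 1.656]
ft_force: [0.8, -0.0, -3.1]
opening: 0.295
grip_force: 29.8
```

>>> {"name": "step_arm", "arguments": {"moves": [{"tx": 0, "ty": 0, "tz": 0, "roll": 0}, {"tx": 0, "ty": 0, "tz": 0, "roll": 0}, {"tx": 0, "ty": 0, "tz": 15, "roll": 0}, {"tx": 0, "ty": 0, "tz": 15, "roll": 0}]}}

```text
t: 10.65
eef_pos: [453.4, 19.4, 81.3]
tcp_rot: [-3.14, -0.0, 1.66]
ft_force: [0.0, -0.1, -3.7]
opening: 0.292
grip_force: 29.8
```

Run:
```python
from h import *
d=optics.read_camera("top"); np.savez("pics/t5.npz",**d);e=optics.read_camera("side"); np.savez("pics/s5.npz",**e)
cv2.imwrite("pics/m5.png",np.hstack([cv2.resize(d["pixels"][160:240,260:370],(400,300),interpolation=2),cv2.resize(e["pixels"][160:240,280:390],(400,300),interpolation=2)]))
print(tool())
```

```text
(array([453.73499885,  19.2543259 ,  82.34881599]), np.float64(1.6597037347668184))
```

View pics/m5.png

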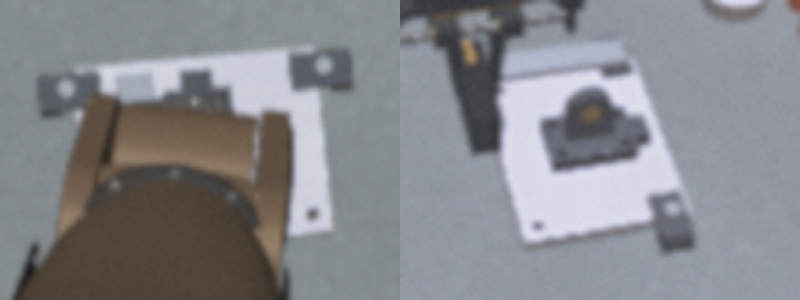

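Left (top view): the bracket's tab at (195,80) points to the far edge, and the blade end is at (135,85) beside it. Right (side view): the bracket stands on the plate. I lower the square.

>>> {"name": "step_arm", "arguments": {"moves": [{"tx": 0, "ty": 0, "tz": 12, "roll": 0}, {"tx": 0, "ty": 0, "tz": 28, "roll": 0}, {"tx": 0, "ty": 0, "tz": 42, "roll": 0}, {"tx": 0, "ty": 0, "tz": 51, "roll": 0}, {"tx": 0, "ty": 0, "tz": 55, "roll": 0}, {"tx": 0, "ty": 0, "tz": 57, "roll": 0}, {"tx": 0, "ty": 0, "tz": 58, "roll": 0}, {"tx": 0, "ty": 0, "tz": 59, "roll": 0}, {"tx": 0, "ty": 0, "tz": 59, "roll": 0}]}}

```text
t: 11.5
eef_pos: [454.2, 18.5, 24.0]
tcp_rot: [3.141, 0.0, 1.658]
ft_force: [-0.3, 0.2, -1.5]
opening: 0.292
grip_force: 29.8
```

>>> {"name": "step_arm", "arguments": {"moves": [{"tx": 0, "ty": 0, "tz": 0.4, "roll": 0}, {"tx": 0, "ty": 0, "tz": 0.8, "roll": 0}, {"tx": 0, "ty": 0, "tz": 0.8, "roll": 0}]}}

```text
t: 11.75
eef_pos: [454.0, 18.5, 23.2]
tcp_rot: [3.141, 0.0, 1.659]
ft_force: [-1.0, 0.3, 5.5]
opening: 0.293
grip_force: 29.9
```

>>> {"name": "step_arm", "arguments": {"moves": [{"tx": 0, "ty": 0.7, "tz": 0, "roll": 0}, {"tx": 0, "ty": 1.3, "tz": 0, "roll": 0}, {"tx": 0, "ty": 2, "tz": 0, "roll": 0}, {"tx": 0, "ty": 2, "tz": 0, "roll": 0}]}}

```text
t: 12.08
eef_pos: [454.8, 18.7, 23.2]
tcp_rot: [-3.14, -0.0, 1.658]
ft_force: [-5.2, -2.1, 9.7]
opening: 0.293
grip_force: 29.9
```

>>> {"name": "step_arm", "arguments": {"moves": [{"tx": 0, "ty": 0.5, "tz": -0.3, "roll": 0}, {"tx": 0, "ty": 1, "tz": -0.3, "roll": 0}, {"tx": 0, "ty": 1, "tz": -0.3, "roll": 0}]}}

```text
t: 12.33
eef_pos: [456.9, 18.7, 23.2]
tcp_rot: [3.141, 0.0, 1.658]
ft_force: [-2.1, 0.2, 3.7]
opening: 0.29
grip_force: 29.9
```

>>> {"name": "step_arm", "arguments": {"moves": [{"tx": 0, "ty": 0.5, "tz": 0, "roll": 0}, {"tx": 0, "ty": 1, "tz": 0, "roll": 0}, {"tx": 0, "ty": 1, "tz": 0, "roll": 0}]}}

```text
t: 12.58
eef_pos: [457.2, 18.8, 23.2]
tcp_rot: [-3.14, -0.0, 1.658]
ft_force: [-5.7, -1.1, 6.6]
opening: 0.293
grip_force: 29.9
```

>>> {"name": "step_arm", "arguments": {"moves": [{"tx": 0, "ty": 0.5, "tz": 0, "roll": 0}, {"tx": 0, "ty": 1, "tz": 0, "roll": 0}, {"tx": 0, "ty": 1, "tz": 0, "roll": 0}]}}

```text
t: 12.83
eef_pos: [457.8, 18.9, 23.2]
tcp_rot: [-3.14, -0.0, 1.659]
ft_force: [-6.1, -1.3, 7.7]
opening: 0.293
grip_force: 29.9
```

>>> {"name": "step_arm", "arguments": {"moves": [{"tx": 0, "ty": 0.5, "tz": 0, "roll": 0}, {"tx": 0, "ty": 1, "tz": 0, "roll": 0}, {"tx": 0, "ty": 1, "tz": 0, "roll": 0}]}}

```text
t: 13.08
eef_pos: [457.8, 19.0, 23.2]
tcp_rot: [-3.137, -0.0, 1.659]
ft_force: [-9.6, -3.5, 11.5]
opening: 0.291
grip_force: 30.0
```

Contact with the near edge at x ≈ 457.8, as predicted (458.2). I ease off and slide toward the bracket.

>>> {"name": "step_arm", "arguments": {"moves": [{"tx": 0, "ty": -1, "tz": -0.3, "roll": 0}, {"tx": -1, "ty": -1, "tz": -0.3, "roll": 0}, {"tx": -2, "ty": -1, "tz": -0.3, "roll": 0}, {"tx": -3, "ty": -1, "tz": -0.3, "roll": 0}, {"tx": -3, "ty": -1, "tz": -0.3, "roll": 0}]}}

```text
t: 13.5
eef_pos: [458.0, 16.2, 23.2]
tcp_rot: [-3.139, -0.001, 1.659]
ft_force: [-6.1, 3.3, 3.6]
opening: 0.293
grip_force: 30.0
```

>>> {"name": "step_arm", "arguments": {"moves": [{"tx": -0.5, "ty": 0, "tz": 0, "roll": 0}, {"tx": -1, "ty": 0, "tz": 0, "roll": 0}, {"tx": -1, "ty": 0, "tz": 0, "roll": 0}]}}

```text
t: 13.75
eef_pos: [458.1, 15.4, 23.2]
tcp_rot: [-3.139, -0.001, 1.659]
ft_force: [-6.4, 5.0, 2.4]
opening: 0.292
grip_force: 30.0
```

>>> {"name": "step_arm", "arguments": {"moves": [{"tx": -0.5, "ty": 0, "tz": 0, "roll": 0}, {"tx": -1, "ty": 0, "tz": 0, "roll": 0}, {"tx": -1, "ty": 0, "tz": 0, "roll": 0}]}}

```text
t: 14.0
eef_pos: [458.2, 14.4, 23.2]
tcp_rot: [-3.139, -0.001, 1.659]
ft_force: [-5.9, 5.3, 4.0]
opening: 0.289
grip_force: 30.0
```

>>> {"name": "step_arm", "arguments": {"moves": [{"tx": -0.5, "ty": 0, "tz": 0, "roll": 0}, {"tx": -1, "ty": 0, "tz": 0, "roll": 0}, {"tx": -1.5, "ty": 0, "tz": 0, "roll": 0}, {"tx": -2, "ty": 0, "tz": 0, "roll": 0}, {"tx": -2.5, "ty": 0, "tz": 0, "roll": 0}, {"tx": -2.5, "ty": 0, "tz": 0, "roll": 0}]}}

```text
t: 14.5
eef_pos: [458.4, 12.0, 23.2]
tcp_rot: [-3.139, -0.001, 1.659]
ft_force: [-5.6, 7.2, 3.1]
opening: 0.294
grip_force: 30.0
```

>>> {"name": "step_arm", "arguments": {"moves": [{"tx": -0.5, "ty": 0, "tz": 0, "roll": 0}, {"tx": -1, "ty": 0, "tz": 0, "roll": 0}, {"tx": -1.5, "ty": 0, "tz": 0, "roll": 0}, {"tx": -2, "ty": 0, "tz": 0, "roll": 0}, {"tx": -2.5, "ty": 0, "tz": 0, "roll": 0}, {"tx": -2.5, "ty": 0, "tz": 0, "roll": 0}]}}

```text
t: 15.0
eef_pos: [458.6, 9.5, 23.2]
tcp_rot: [-3.139, -0.001, 1.659]
ft_force: [-6.5, 5.9, 3.4]
opening: 0.291
grip_force: 30.0
```

>>> {"name": "step_arm", "arguments": {"moves": [{"tx": 0, "ty": 0, "tz": 0, "roll": 0}, {"tx": 0, "ty": 0, "tz": 0, "roll": 0}, {"tx": 0, "ty": 0, "tz": 0, "roll": 0}, {"tx": 0, "ty": 0, "tz": -8, "roll": 0}, {"tx": 0, "ty": 0, "tz": -25, "roll": 0}, {"tx": 0, "ty": 0, "tz": -55, "roll": 0}, {"tx": 0, "ty": 0, "tz": -90, "roll": 0}, {"tx": 0, "ty": 0, "tz": -125, "roll": 0}, {"tx": -30, "ty": 12, "tz": -150, "roll": 0}, {"tx": -60, "ty": 25, "tz": -160, "roll": 0}, {"tx": -88, "ty": 37, "tz": -160, "roll": 0}, {"tx": -88, "ty": 37, "tz": -160, "roll": 0}], "grip": 42}}

```text
t: 16.0
eef_pos: [506.9, -79.3, 185.1]
tcp_rot: [3.137, 0.002, 1.656]
ft_force: [-1.2, 0.6, -1.2]
opening: 0.437
grip_force: 0.0
```

Run:
```python
from h import *
d=optics.read_camera("wrist"); np.savez("pics/w6.npz",**d); cv2.imwrite("pics/w6.png",d["pixels"])
print(tool())
```

```text
(array([505.19075093, -77.41740825, 184.17189367]), np.float64(1.6557621923087071))
```

View pics/w6.png

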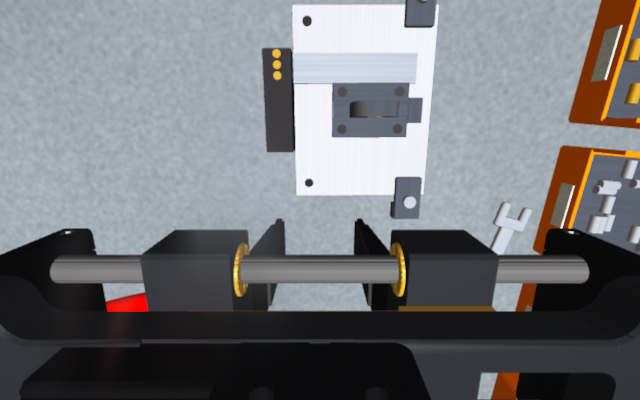

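The picture shows the stock, (263–294, 48–152), against the plate edge. The blade at rows 53–83 is flush to the foot at rows 83–137, and the tab at (415,110) points far. I check this with numbers.

```bash
cat > chk.py <<'E'
import sys
src=open("plate.py").read().split("Z=12\n")[0].replace("pics/w3.npz",sys.argv[1]);exec(src)
def L(n,pts,axis,z):
    global Z;Z=z;P,a,c=edge(pts,axis);a=a%np.pi
    if a>np.pi/4: a-=np.pi/2
    print(n,a.round(4)); return a,c
far=L("blade far",[(x,53) for x in range(310,412,4)],0,19)
foot=L("foot free",[(x,137) for x in range(340,402,4)],0,26)
inner=L("blade/foot boundary z19",[(x,83) for x in range(340,405,4)],0,26)
so=L("stock outer",[(int(263+(y-50)*.025),y) for y in range(60,145,4)],1,40)
si=L("stock inner top",[(int(291+(y-50)*.03),y) for y in range(90,146,4)],1,40)
pe=L("plate edge",[(int(295.5),y) for y in list(range(10,44,3))+list(range(158,190,3))],1,12)
a=np.mean([pe[0],far[0]]);u=np.array([np.cos(a),np.sin(a)]);v=np.array([-u[1],u[0]])
print("blade far-foot free (86):",(v@(far[1]-foot[1])).round(2),"foot width (56)",(v@(inner[1]-foot[1])).round(2))
print("plate-stock outer (28):",(u@(pe[1]-so[1])).round(2),"stock w",(u@(si[1]-so[1])).round(2),"plate-stock inner(0)",(u@(pe[1]-si[1])).round(2))
E
python3 chk.py pics/w6.npz
```

```text
blade far 0.0904
foot free 0.0915
blade/foot boundary z19 0.0858
stock outer 0.0893
stock inner top 0.089
plate edge 0.0881
blade far-foot free (86): 85.54 foot width (56) 55.67
plate-stock outer (28): 27.76 stock w 29.75 plate-stock inner(0) -1.99
```

All checks are within tolerance: 85.5 mm from blade to foot (86 nominal), 27.8 mm from stock to plate edge (28 nominal), and all angles within 0.006 rad. I hand it in.

```bash
python3 -c "
from cell import env
print(env.job_done())"
```

```text
the job is handed in; nothing more can be done
None
```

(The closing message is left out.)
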